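# Load the chill box through its sprung flap

## Robot

A 6-joint arm with a two-finger parallel gripper is mounted at the origin on the work surface. World frame = base frame: x ahead of the robot, y to its left, z up, the work surface at z = 0. Lengths are in m, angles in rad, forces in N, time in s.
With the tool pointing down it reaches from about 0.35 to 0.975 m from the base axis. Payload 4.9 kg.
Tool frame: the origin (TCP) lies midway between the tips of the shut fingers; the grasp point (between the pads) lies ctrl.grip_point_offset behind it (ctrl.grip_point_offset is the distance from the TCP to the grasp point, in m); x points along the fingers, y is the direction in which the jaws open and shut, and the axes are right-handed (so a half turn about x gives the same grasp; the last joint's range is limited). The gripper opens to 85 mm and grips with 20 to 120 N. Pads are 22 mm wide; open, the fingers measure 114 mm over their backs; the gripper's body (76 mm by 85 mm) begins 54 mm behind the grasp point. The pads swing forward as they close: fully open they stand 13 mm farther back than shut.
Start: joints at [1.075, 0.053, 1.613, -0, 1.476, -0.119], TCP at [0.23, 0.581, 0.231] pointing down, gripper open.
Joint ranges: [-3.01, 3.01], [-1.01, 2.22], [0.06, 2.58], [-1.02, 4.17], [0.09, 2.62], [-3.14, 3.14]. Speed limits (rad/s): [2.57, 2.57, 3.14, 3.14, 3.14, 3.14].

## Interface

Orientations are given as a rotation vector (axis times angle).
In Python, from station import ctrl gives the robot as it stands. The module is installed in compiled form; this text tells all that it offers.
- The arm moves only by the tool drive_tool, never from a script. Its argument "commands" is text: rows parted by semicolons, each of 5 numbers parted by spaces: the closure, from -1 (fully open) to 1 (shut), so that 0 is half open, then the shift along the tool's x, y, z in units of 40 mm (1.0 is 40 mm), then the turn about the tool's x in units of 5 degrees (1.0 is 5 degrees). A call has 1 to 8 rows; each row is the pose to reach, as a shift and turn from the pose commanded when the call began, along the tool's axes at that moment; what a row does not reach only later rows make up. A row lasts 1/12 s, in which the tool goes at most 41.7 mm and 7.16 degrees, less where a joint would pass 70% of its speed; a pose out of reach is approached as far as the arm can. A call with a gripper value outside its range is refused whole. The fingers move at their own pace and stop on an object; "newtons" is the grip in N (left out, the last holds). Time passes only in rows, so rows that repeat a pose let the fingers close. It gives the time, the measured TCP pose, the force and the opening at its end, in the units of the state.
- ctrl.get_obs(): the state, without advancing time (a new reading comes with each control period).
- ctrl.get_image(name): name is "side" or "top" or "wrist"; returns (picture, depth): 400x640x3 uint8, blue, green, red; 400x640 float32, m along the optical axis (not along the pixel's ray), 0 where there is no reading.
- ctrl.camera_info(name): a dict with "K" (3x3 intrinsics, pixels), "k1" (the pictures are not rectified: a ray, as slopes to the right and down, at radius r is drawn at 1 + k1 r^2 times it, then the intrinsics apply), "T" (4x4, takes a point from camera to world coordinates). Camera axes: x right, y down, z forward; pixel columns grow to the right and rows downward; lengths in m; the calibration is good to about 2 mm. A picture is of the moment at which its call begins: read the wrist's pose just before it. camera_info takes no time and is no camera call; for the wrist camera it gives the pose at the moment of the call.
- ctrl.finish_job(): hands the job in, once; it reports no verdict.
The state is a dict: "t": time; "q": joint angles; "dq": joint speeds; "effort": joint torques, N m; "tool_pos": TCP position; "tool_rot": TCP orientation; "contact_force": force on the tool from outside, world axes, zero at the start; "wrist_torque": the same for the moment, N m; "opening": finger opening in m.
Only numpy, scipy, OpenCV 4.12 (cv2) and the standard library are available. Lean on these libraries where they do the work, as an engineer would, in place of code of your own. Each camera call takes 0.05 s, during which the arm holds its last target.

## Task

Pick the lidded steel pan up by its handle and set it down between the low rails in front of the chill box's flap, keeping it level. Then take the wooden push bar and with it push the pan in through the flap until it meets the bumper of the stop inside, and press it home for a moment with about 10 N, never more than 20 N. Draw the bar out so that the flap swings shut and lay it back on the counter, leaving the jar, mug and ring as they are.

Things in the scene. Friction and masses are not known exactly. Their poses are not given: they have to be found in the camera images.
- pan: Lidded stainless pan, 0.35 to 0.7 kg, 100 long (its x) x 80 wide (its y) x 36 high, on its lid a central black handle rib 50 long (along x), 14 wide, 26 high: top of the rib 62 above the underside. The same either way round. Origin: centre of the underside, z up. It stands on the counter.
- bar: Push bar, a plain wooden bar 360 long (its x) x 28 wide (y) x 40 high (z), 0.33 kg, same at both ends, lying loose on the counter. Origin: centre of the underside.
- hatch: Steel chill box fixed to the counter, clear roof and back. Origin: on the counter (z = 0) under the shut flap, midway across; x points into the box, z up. Steel sill 6 thick, 104 wide, from x = -150 to 260 is the floor outside and inside. Behind the flap, walls (92 clear between) from x = 0 to 260. Doorway up to 92 above the counter; lintel top 130, roof top 116.
- sill (a point): Middle of the outer sill's top, 75 before the flap, 6 above the counter, axes as the hatch's. Two low rails, tops 14 above the counter, run along it from 140 before the flap up to the flap, 88 clear between them: the pan (80 wide) stands between them, long side along the way in.
- flap_hinge (a point): Middle of the flap's hinge line, 90 above the counter, 3 inside the hatch origin, axes as the hatch's.
- flap (a joint): Angle of the sprung aluminium flap, 84 wide, 78 long, hanging from its hinge: 0 = shut (straight down), grows as its lower edge swings into the box, to 1.5. A light spring (0.3 N at the lower edge at first, 1 to 2 N wide open) and its weight shut it. Opens only inwards, rides over pan and bar, and drops shut behind the pan once the pan's rear is 70 or more inside.
- stop: Fixed stop block on the sill inside the box, 20 deep (x) x 70 wide x 40 high, axes as the hatch's, origin centre of its underside, 207 to 220 inside the flap. A round rubber bumper, 30 across, is screwed out of its face towards the flap by 3 to 21 (set anew each time, not measured): it is what the pan meets, rigid, so only force tells. A pan that is home has its rear 76 to 107 inside the flap.
- bumper_axis (a point): Middle of the stop block's face towards the flap, where the bumper comes out: 20 above the sill, 10 before the stop's origin. The drag of pan and flap on the way in is 1 to 5 N.
- jar: Closed amber jar, 60 across, 100 high; leave it alone. Origin: centre of its underside.
- mug: White mug, 76 across, 85 high; leave it alone. Origin: centre of its underside.
- ring: Flat steel ring, 72 across, 12 high, lying on the counter; leave it alone. Origin: centre of its underside.
There are look-alikes about, which are no part of the job. What is shaped like the pan but purple is not meant.

How it is judged:
On the way, in this order (a step that is already met when the one before it is completed fails the run):
1. the pan stands on the sill between the rails before the flap, let go (x of pan in the frame of hatch between -0.125 and -0.02 m and y of pan in the frame of hatch between -0.008 and 0.008 m and z of pan in the frame of hatch below 0.009 m and angle between pan's own z axis and vertical below 0.05 rad and contact force between the fingers and pan below 0.1 N), for 0.2 s.
2. the pan is pressed against the stop (its bumper) by the bar with at least 5 N (contact force between pan and stop above 5 N and contact force between bar and pan above 4 N), for 0.2 s.
At the end, for the whole second after the job is handed in: The pan stands level on the sill in the box with its front no more than 24 mm before the face of the stop block (where the bumper left it), the flap is shut (below 0.06 rad), and the bar lies at rest on the counter, clear of the chill box and its sill (x of pan in the frame of stop above -0.084 m and z of pan in the frame of hatch below 0.009 m and angle between pan's own z axis and vertical below 0.05 rad and value of joint flap below 0.06 rad and contact force between bar and hatch below 0.1 N and height (world z) of bar below 0.018 m and linear speed of each of bar, pan below 0.02 m/s); the robot touches nothing.
It fails at once if the pan is pressed against the stop with more than 20 N (contact force between pan and stop above 20 N).
It fails at once if the pan is tilted by more than 0.35 rad (angle between pan's own z axis and vertical above 0.35 rad).
It fails at once if the jar is moved by more than 20 mm or tipped over (distance of jar from where it was at the start of the episode above 0.02 m or angle between jar's own z axis and vertical above 0.5 rad).
It fails at once if the mug is moved by more than 20 mm or tipped over (distance of mug from where it was at the start of the episode above 0.02 m or angle between mug's own z axis and vertical above 0.5 rad).
It fails at once if the ring is moved by more than 20 mm or tipped over (distance of ring from where it was at the start of the episode above 0.02 m or angle between ring's own z axis and vertical above 0.5 rad).
It also fails if it takes over 66 s, if anything falls off the work surface, if the arm or the gripper's body presses on something with over 40 N, if the wrist force passes 120 N, or if a joint passes its speed limit or range.

## Working session

There is one attempt and no reset: what is moved stays moved. The work goes in short steps, Python scripts to look and compute and a tool call to move; the robot and the scene stay as the last step left them, time stands still between calls to the robot, and variables do not carry over. Pictures are saved under pics/ and viewed, and the job is handed in when it is done.

Besides the shell and the picture viewer there is one more tool, called after "Emit:" as name(argument=value, ...) on one line, values as JSON. drive_tool: Moves the arm, as the interface text tells. Its arguments: {"type":"object","properties":{"commands":{"type":"string"},"newtons":{"type":"number"}},"required":["commands"]}

```bash
mkdir -p pics; ls
cat > h.py <<'E'
import numpy as np, cv2
from station import ctrl
def snap(name, fn):
    info=ctrl.camera_info(name)
    im,d=ctrl.get_image(name)
    cv2.imwrite('pics/%s.png'%fn,im); np.savez('pics/%s.npz'%fn,im=im,d=d,K=info['K'],k1=info['k1'],T=info['T'])
def load(fn): return np.load('pics/%s.npz'%fn)
def ray(s,u,v):
    K=s['K'];k1=float(s['k1'])
    x=(u-K[0,2])/K[0,0];y=(v-K[1,2])/K[1,1]
    rd=np.hypot(x,y);r=rd
    for _ in range(20): r=rd/(1+k1*r*r)
    f=r/rd if rd>0 else 1
    return np.array([x*f,y*f,1.])
def pt(s,u,v):  # by depth
    d=np.median([x for x in s['d'][int(v)-1:int(v)+2,int(u)-1:int(u)+2].ravel() if x>0] or [0])
    p=ray(s,u,v)*d
    return (s['T']@np.append(p,1))[:3]
def ptz(s,u,v,z): # on plane z
    r=s['T'][:3,:3]@ray(s,u,v);o=s['T'][:3,3]
    return o+r*(z-o[2])/r[2]
def proj(s,p):
    c=np.linalg.inv(s['T'])@np.append(p,1);x,y=c[0]/c[2],c[1]/c[2]
    f=1+float(s['k1'])*(x*x+y*y);K=s['K']
    return K[0,0]*x*f+K[0,2],K[1,1]*y*f+K[1,2]
E
python3 - <<'E'
from h import *
np.set_printoptions(precision=4,suppress=True)
for n in('top','side','wrist'):
    snap(n,n+'0'); i=ctrl.camera_info(n); print(n,i['K'].tolist() if hasattr(i['K'],'tolist') else i['K'],i['k1']);print(np.array(i['T']))
o=ctrl.get_obs();print({k:np.round(v,4) for k,v in o.items()},ctrl.grip_point_offset)
E
```

```text
pics
top [[416.79116039423025, 0.0, 320.1870771274535], [0.0, 416.79116039423025, 207.46579317620905], [0.0, 0.0, 1.0]] -0.0184960474166739
[[-0.0032 -0.9809  0.1947  0.3607]
 [-0.9999  0.0052  0.0097 -0.0701]
 [-0.0105 -0.1947 -0.9808  1.4151]
 [ 0.      0.      0.      1.    ]]
side [[421.7937198845168, 0.0, 324.082898988045], [0.0, 421.7937198845168, 202.7054629807767], [0.0, 0.0, 1.0]] -0.016756668110176905
[[ 0.8495 -0.3211  0.4186  0.055 ]
 [-0.5272 -0.5462  0.6509 -0.9245]
 [ 0.0196 -0.7737 -0.6333  0.9422]
 [ 0.      0.      0.      1.    ]]
wrist [[332.40604858966174, 0.0, 317.80069352080966], [0.0, 332.40604858966174, 192.35158668383613], [0.0, 0.0, 1.0]] -0.05544964874821261
[[ 0.3676  0.8827  0.2927  0.1533]
 [ 0.93   -0.348  -0.1184  0.6117]
 [-0.0027  0.3158 -0.9488  0.3735]
 [ 0.      0.      0.      1.    ]]
{'t': np.float64(0.15), 'q': array([ 1.075 ,  0.0532,  1.614 ,  0.    ,  1.476 , -0.119 ]), 'dq': array([-0.0011,  0.0006, -0.0029, -0.0001, -0.0008,  0.002 ]), 'effort': array([  0.0003, -39.4243, -37.0721,  -0.0001,   0.0047,   0.    ]), 'tool_pos': array([0.2297, 0.5807, 0.2303]), 'tool_rot': array([ 0.2944,  1.551 , -0.2969]), 'contact_force': array([ 0.6172,  0.3732, -1.0902]), 'wrist_torque': array([ 0.0445, -0.0063,  0.0092]), 'opening': np.float64(0.0854)} 0.0187
```

View pics/top0.png

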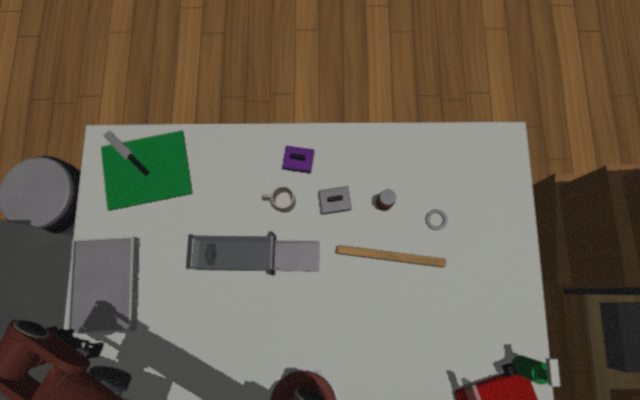

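View pics/side0.png

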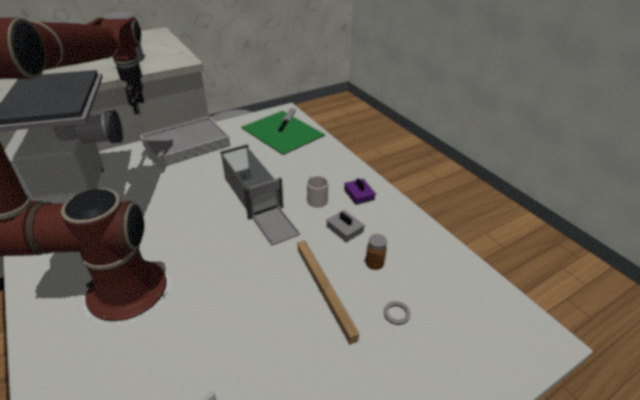

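View pics/wrist0.png

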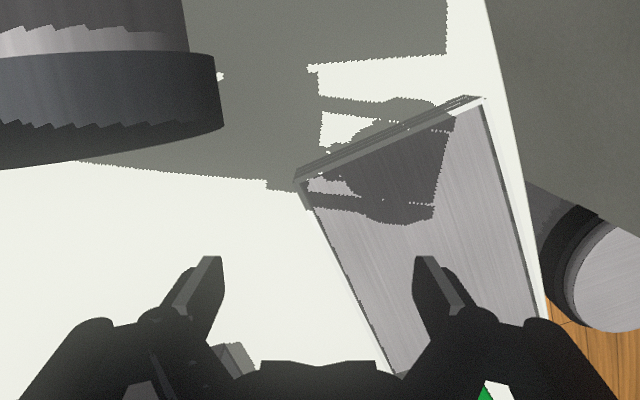

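The top view shows the pan at (335,200), mug (283,199), jar (386,200), ring (436,219), and bar from (340,249) to (443,263). The sill and box run from x=320 to 188 at row 253, with the way in to the left. I'll enlarge this area next.

Run:
```python
from h import *
a=load('top0')['im'][140:290,170:460]
cv2.imwrite('pics/c1.png',cv2.resize(a[:, :160],None,fx=5,fy=4*1.25*0.8,interpolation=cv2.INTER_CUBIC)) if 0 else None
cv2.imwrite('pics/c1.png',cv2.resize(a[80:145,10:160],None,fx=5,fy=5,interpolation=cv2.INTER_CUBIC))
cv2.imwrite('pics/c2.png',cv2.resize(a[30:135,85:285],None,fx=4,fy=4,interpolation=cv2.INTER_CUBIC))
```

```text
(no output)
```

View pics/c1.png

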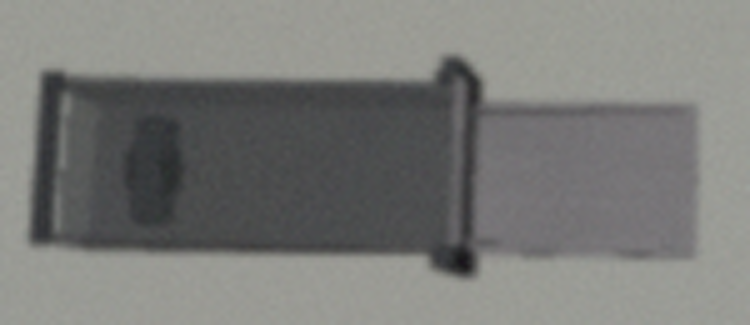

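View pics/c2.png

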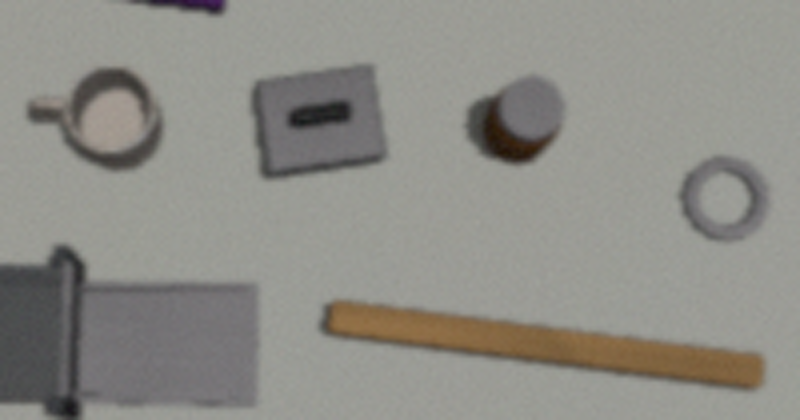

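Run:
```python
from h import *
np.set_printoptions(precision=4,suppress=True)
s=load('top0')
def f1(x,y):return (180+(x+.5)/5-.5,220+(y+.5)/5-.5)
def f2(x,y):return (255+(x+.5)/4-.5,170+(y+.5)/4-.5)
for n,p,z in [('sill fr far',f1(695,104),.006),('sill fr near',f1(695,257),.006),('sill far in',f1(480,107),.006),('sill near in',f1(480,257),.006),('lintel far',f1(455,62),.13),('lintel near',f1(457,270),.13),('back far',f1(52,75),.116),('back near',f1(40,242),.116),('roof far near lintel',f1(440,85),.116)]:
    print(n,np.round(p,1),ptz(s,*p,z),pt(s,*p))
for n,p,z in [('panTL',f2(255,84),.036),('panTR',f2(373,67),.036),('panBR',f2(384,157),.036),('panBL',f2(266,175),.036),('ribL',f2(290,117),.062),('ribR',f2(350,108),.062),('barL t',f2(333,302),.04),('barL b',f2(331,332),.04),('barR t',f2(763,354),.04),('barR b',f2(760,386),.04),('jar',f2(532,107),.1),('mug',f2(113,117),.085),('ring',f2(725,198),.006)]:
    print(n,np.round(p,1),ptz(s,*p,z),pt(s,*p))
```

```text
sill fr far [318.6 240.4] [ 0.5264 -0.0504  0.006 ] [ 0.527  -0.0503  0.0015]
sill fr near [318.6 271. ] [ 0.4236 -0.0501  0.006 ] [ 0.4236 -0.0501  0.0052]
sill far in [275.6 241. ] [0.525  0.0957 0.006 ] [0.5239 0.0946 0.0157]
sill near in [275.6 271. ] [0.4241 0.094  0.006 ] [0.4241 0.0941 0.0053]
lintel far [270.6 232. ] [0.5387 0.0972 0.13  ] [0.5393 0.0978 0.1258]
lintel near [271.  273.6] [0.4107 0.0935 0.13  ] [0.4123 0.0988 0.088 ]
back far [190.  234.6] [0.5335 0.3536 0.116 ] [0.5331 0.3527 0.1187]
back near [187.6 268. ] [0.429  0.3552 0.116 ] [0.4288 0.3538 0.1204]
roof far near lintel [267.6 236.6] [0.5262 0.1082 0.116 ] [0.5262 0.1082 0.1157]
panTL [318.4 190.6] [ 0.6929 -0.0505  0.036 ] [ 0.7014 -0.05    0.0006]
panTR [347.9 186.4] [ 0.7072 -0.151   0.036 ] [ 0.71   -0.1516  0.0248]
panBR [350.6 208.9] [ 0.629 -0.159  0.036] [ 0.6296 -0.1592  0.033 ]
panBL [321.1 213.4] [ 0.6141 -0.0595  0.036 ] [ 0.6211 -0.0592 -0.0019]
ribL [327.1 198.9] [ 0.6582 -0.0798  0.062 ] [ 0.6638 -0.08    0.0367]
ribR [342.1 196.6] [ 0.6656 -0.1298  0.062 ] [ 0.6658 -0.1298  0.0613]
barL t [337.9 245.1] [ 0.5065 -0.1145  0.04  ] [ 0.5107 -0.1158  0.0004]
barL b [337.4 252.6] [ 0.4818 -0.1126  0.04  ] [ 0.4832 -0.1131  0.0233]
barR t [445.4 258.1] [ 0.462  -0.4666  0.04  ] [ 0.465  -0.478   0.0006]
barR b [444.6 266.1] [ 0.436  -0.4626  0.04  ] [ 0.4379 -0.4722  0.0063]
jar [387.6 196.4] [ 0.6571 -0.275   0.1   ] [ 0.6574 -0.2752  0.0988]
mug [282.9 198.9] [0.654 0.065 0.085] [0.6721 0.0734 0.0029]
ring [435.9 219.1] [ 0.5976 -0.452   0.006 ] [ 0.5992 -0.4545 -0.0034]
```

```bash
cat >> h.py <<'E'
from scipy.spatial.transform import Rotation as R
np.set_printoptions(precision=4,suppress=True)
def st():
    o=ctrl.get_obs();return o,np.array(o['tool_pos']),R.from_rotvec(o['tool_rot']).as_matrix()
def plan(target,jaw=None):
    """jaw: wanted world direction (xy angle, rad) of tool y, modulo pi"""
    o,p,M=st()
    sh=M.T@(np.array(target)-p)/0.04
    tr=0
    if jaw is not None:
        a=np.arctan2(M[1,1],M[0,1]);d=(jaw-a+np.pi/2)%np.pi-np.pi/2  # +z world turn
        tr=-np.degrees(d)/5 * np.sign(-M[2,0])
    print('t',round(float(o['t']),2),'pos',p,'q',o['q'],'F',o['contact_force'],'open',o['opening'])
    print('shift units',np.round(sh,3),'turn units',np.round(tr,3))
E
python3 - <<'E'
from h import *
o,p,M=st();print(M)
T=np.array(ctrl.camera_info('wrist')['T']);print(M.T@(T[:3,3]-p)); print(M.T@T[:3,:3])
plan([.62,-.05,.25],np.radians(0))
E
```

```text
[[-0.0008  0.368   0.9298]
 [-0.0014  0.9298 -0.368 ]
 [-1.     -0.0016 -0.0002]]
[-0.1431  0.0005 -0.0825]
[[ 0.0011 -0.316   0.9488]
 [ 1.      0.0007 -0.0009]
 [-0.0004  0.9488  0.316 ]]
t 0.15 pos [0.2297 0.5807 0.2303] q [ 1.075   0.0532  1.614   0.      1.476  -0.119 ] F [ 0.6172  0.3732 -1.0902] open 0.08541921656147781
shift units [ -0.477 -11.073  14.874] turn units 13.682
```

Run:
```python
from h import *
plan([.475,.05,.30],0)
```

```text
t 0.15 pos [0.2297 0.5807 0.2303] q [ 1.075   0.0532  1.614   0.      1.476  -0.119 ] F [ 0.6172  0.3732 -1.0902] open 0.08541921656147781
shift units [ -1.728 -10.084  10.584] turn units 13.682
```

Emit:
drive_tool(commands="-1 -1.73 -10.08 10.58 13.68;-1 -1.73 -10.08 10.58 13.68;-1 -1.73 -10.08 10.58 13.68;-1 -1.73 -10.08 10.58 13.68;-1 -1.73 -10.08 10.58 13.68;-1 -1.73 -10.08 10.58 13.68;-1 -1.73 -10.08 10.58 13.68;-1 -1.73 -10.08 10.58 13.68")

```text
t: 0.82
tool_pos: [0.3689, 0.2788, 0.2705]
tool_rot: [1.069, 1.292, -1.069]
contact_force: [1.6, -0.5, -0.2]
opening: 0.0857
```

Run:
```python
from h import *
plan([.475,.05,.30],0)
```

```text
t 0.82 pos [0.3689 0.2788 0.2705] q [ 0.486  -0.3722  1.9259 -0.0001  1.5878  0.2976] F [ 1.6474 -0.5291 -0.2211] open 0.08572413413915289
shift units [-0.738  1.534  6.115] turn units 2.159
```

Emit:
drive_tool(commands="-1 -0.7 1.5 5.9 2.1;-1 -0.7 1.5 5.9 2.1;-1 -0.7 1.5 5.9 2.1;-1 -0.7 1.5 5.9 2.1;-1 -0.7 1.5 5.9 2.1;-1 -0.7 1.5 5.9 2.1;-1 -0.7 1.5 5.9 2.1;-1 -0.7 1.5 5.9 2.1")

```text
t: 1.48
tool_pos: [0.4735, 0.059, 0.2983]
tool_rot: [1.204, 1.213, -1.205]
contact_force: [-0.6, -0.4, -0.7]
opening: 0.0855
```

Run:
```python
from h import *
plan([.475,.05,.30],0)
snap('wrist','w1')
```

```text
t 1.48 pos [0.4735 0.059  0.2983] q [-0.0323 -0.3412  1.857   0.0003  1.6265 -0.0391] F [-0.6199 -0.3916 -0.7143] open 0.08552928202781175
shift units [-0.042  0.036  0.226] turn units 0.078
```

View pics/w1.png

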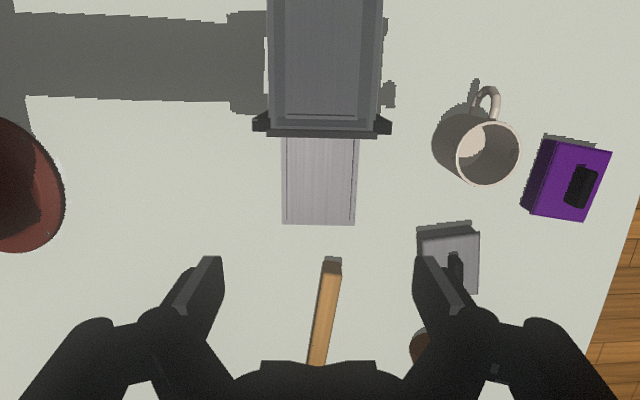

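The wrist view shows the sill from (282,138) to (355,225), the lintel around row 127, the bar front at (332,268), and the pan at (448,258). I'll enlarge the sill.

Run:
```python
from h import *
a=load('w1')['im']
cv2.imwrite('pics/c3.png',cv2.resize(a[100:235,240:400],None,fx=4,fy=4,interpolation=cv2.INTER_CUBIC))
```

```text
(no output)
```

View pics/c3.png

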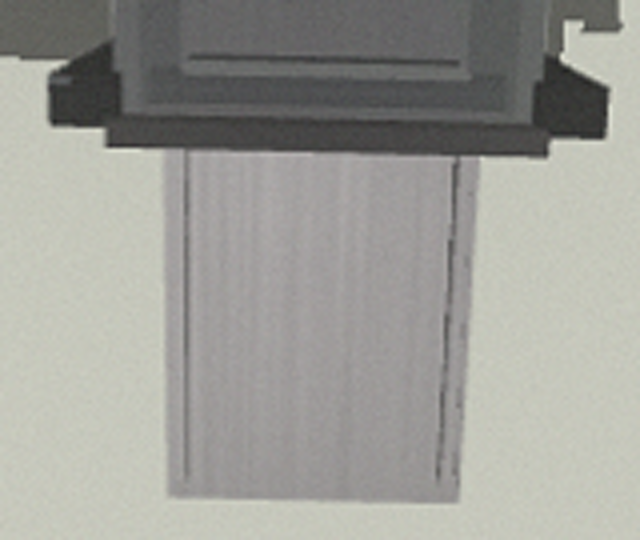

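Run:
```python
from h import *
s=load('w1')
def f(x,y):return (240+(x+.5)/4-.5,100+(y+.5)/4-.5)
for n,p,z in [('frontL',f(168,497),.006),('frontR',f(459,502),.006),('railLtop_in@far',f(191,155),.014),('railL in bottom near',f(187,480),.014),('railR in far',f(457,158),.014),('railR in near',f(438,480),.014),('railL out far',f(166,155),.014),('railL out near',f(168,480),.014),('railR out far',f(478,158),.014),('railR out near',f(461,480),.014),('lintL front',f(107,146),.13),('lintR front',f(547,156),.13),('lintL',f(107,125),.13)]:
    print(n,ptz(s,*p,z),pt(s,*p))
```

```text
frontL [ 0.4212 -0.0522  0.006 ] [ 0.4208 -0.0538  0.0024]
frontR [ 0.5252 -0.0533  0.006 ] [ 0.5256 -0.0549  0.0023]
railLtop_in@far [0.4328 0.0714 0.014 ] [0.4322 0.0703 0.0073]
railL in bottom near [ 0.429  -0.0421  0.014 ] [ 0.4283 -0.0449  0.0075]
railR in far [0.5185 0.0711 0.014 ] [0.5185 0.0711 0.0143]
railR in near [ 0.5165 -0.0414  0.014 ] [ 0.5169 -0.043   0.0103]
railL out far [0.4247 0.0714 0.014 ] [0.424  0.0703 0.0072]
railL out near [ 0.4223 -0.0422  0.014 ] [ 0.4214 -0.0455  0.0061]
railR out far [0.5253 0.0712 0.014 ] [0.5262 0.07   0.0071]
railR out near [ 0.5246 -0.0413  0.014 ] [ 0.5255 -0.0445  0.0065]
lintL front [0.4238 0.0924 0.13  ] [0.4039 0.0722 0.0018]
lintR front [0.5271 0.0908 0.13  ] [0.5498 0.0699 0.001 ]
lintL [0.424  0.0973 0.13  ] [0.4234 0.0967 0.1261]
```

Run:
```python
from h import *
plan([.661,-.08,.20],np.radians(8))
```

```text
t 1.53 pos [0.4731 0.0603 0.2981] q [-0.0298 -0.3418  1.8577  0.0005  1.6266 -0.039 ] F [-0.0856 -0.272  -0.8294] open 0.08523178356394386
shift units [2.446 4.669 3.551] turn units -1.495
```

Emit:
drive_tool(commands="-1 2.45 4.67 3.55 -1.5;-1 2.45 4.67 3.55 -1.5;-1 2.45 4.67 3.55 -1.5;-1 2.45 4.67 3.55 -1.5;-1 2.45 4.67 3.55 -1.5;-1 2.45 4.67 3.55 -1.5;-1 2.45 4.67 3.55 -1.5;-1 2.45 4.67 3.55 -1.5")

```text
t: 2.2
tool_pos: [0.661, -0.0784, 0.1965]
tool_rot: [1.102, 1.279, -1.107]
contact_force: [-0.5, 0.9, 0.5]
opening: 0.0857
```

Run:
```python
from h import *
plan([.661,-.08,.20],np.radians(8))
snap('wrist','w2')
```

```text
t 2.2 pos [ 0.661  -0.0784  0.1965] q [-0.2299  0.173   1.5415  0.0003  1.4336 -0.3722] F [-0.4716  0.8994  0.5256] open 0.0857156771433862
shift units [-0.088 -0.007  0.04 ] turn units 0.031
```

View pics/w2.png

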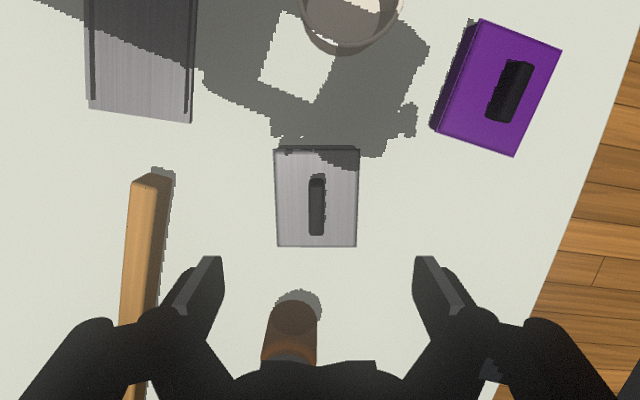

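The pan sits mid-picture with its lid at (274,149) to (357,246). The rib is at (309–325, 176–235). I'll enlarge it.

Run:
```python
from h import *
a=load('w2')['im']
cv2.imwrite('pics/c4.png',cv2.resize(a[140:255,255:375],None,fx=5,fy=5,interpolation=cv2.INTER_CUBIC))
```

```text
(no output)
```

View pics/c4.png

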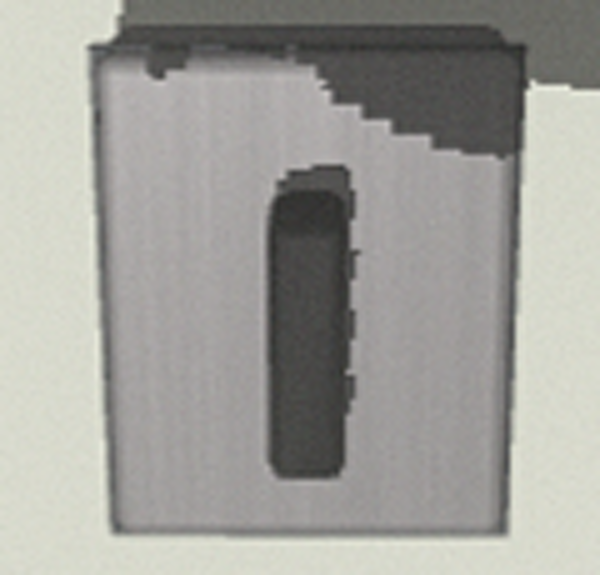

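Run:
```python
from h import *
s=load('w2')
def f(x,y):return (255+(x+.5)/5-.5,140+(y+.5)/5-.5)
c=[ptz(s,*f(*p),.036) for p in [(92,48),(523,48),(506,533),(114,533)]]
print(np.array(c)); 
for i in range(4): print(np.linalg.norm(c[i]-c[i-1]))
print('centre',np.mean(c,0), 'edge dirs',[np.degrees(np.arctan2(*(c[j]-c[i])[[1,0]])) for i,j in((0,1),(3,2),(3,0),(2,1))])
r=[ptz(s,*f(*p),.062) for p in [(268,235),(350,235),(344,478),(271,478)]]
print(np.array(r),np.mean(r,0)); print(pt(s,*f(310,350)),pt(s,*f(180,350)))
b=[ptz(s,u,v,.04) for u,v in [(133,180),(170,184)]];print('bar front',np.array(b))
plan([*np.mean(c,0)[:2],.10],np.radians(8))
```

```text
[[ 0.6148 -0.0615  0.036 ]
 [ 0.6937 -0.0501  0.036 ]
 [ 0.7083 -0.1488  0.036 ]
 [ 0.6292 -0.1605  0.036 ]]
0.10001528276355387
0.07973370742876415
0.09981760509604497
0.07997730797736902
centre [ 0.6615 -0.1052  0.036 ] edge dirs [np.float64(8.252976147117465), np.float64(8.394976269957738), np.float64(98.30906938766995), np.float64(98.4488677302147)]
[[ 0.6517 -0.0846  0.062 ]
 [ 0.6659 -0.0825  0.062 ]
 [ 0.6718 -0.129   0.062 ]
 [ 0.6585 -0.131   0.062 ]] [ 0.6619 -0.1068  0.062 ]
[ 0.662  -0.1046  0.0628] [ 0.638  -0.1184  0.0368]
bar front [[ 0.4844 -0.1092  0.04  ]
 [ 0.5206 -0.108   0.04  ]]
t 2.25 pos [ 0.661  -0.0777  0.1988] q [-0.229   0.1692  1.5418  0.0006  1.434  -0.3722] F [-0.3379  0.4543  0.2266] open 0.08520920240837444
shift units [ 2.469 -0.079  0.686] turn units 0.04
```

Emit:
drive_tool(commands="-1 1 -0.08 0.69 -0.03;-1 2 -0.08 0.69 -0.03;-1 2.9 -0.08 0.69 -0.03;-1 3.5 -0.08 0.69 -0.03;-1 3.9 -0.08 0.69 -0.03;-1 3.9 -0.08 0.69 -0.03;-1 3.9 -0.08 0.69 -0.03", newtons=50)

```text
t: 2.83
tool_pos: [0.6618, -0.1054, 0.0456]
tool_rot: [1.101, 1.275, -1.1]
contact_force: [1.5, -0.4, 1.0]
opening: 0.0852
```

Run:
```python
from h import *
plan([.6617,-.1055,.042],np.radians(8.35))
```

```text
t 2.83 pos [ 0.6618 -0.1054  0.0456] q [-0.2689  0.325   1.6293  0.0002  1.187  -0.4152] F [ 1.4666 -0.4104  1.0071] open 0.08520340937213622
shift units [ 0.09  -0.003  0.003] turn units 0.006
```

Position is good, so I'll close on the rib.

Emit:
drive_tool(commands="1 0.05 0 0 0;1 0.05 0 0 0;1 0.05 0 0 0;1 0.05 0 0 0;1 0.05 0 0 0;1 0.05 0 0 0;1 0.05 0 0 0;1 0.05 0 0 0", newtons=50)

```text
t: 3.5
tool_pos: [0.6629, -0.1073, 0.0432]
tool_rot: [1.103, 1.273, -1.101]
contact_force: [1.5, 0.6, 2.9]
opening: 0.0127
```

Run:
```python
from h import *
plan([.6617,-.1055,.12],np.radians(8.35))
```

```text
t 3.5 pos [ 0.6629 -0.1073  0.0432] q [-0.2712  0.3301  1.6274  0.0003  1.1825 -0.4155] F [1.5005 0.5665 2.858 ] open 0.012701406641852282
shift units [-1.92  -0.021 -0.047] turn units -0.018
```

Emit:
drive_tool(commands="1 -0.2 0 0 0;1 -0.5 0 0 0;1 -0.9 0 0 0;1 -1.3 0 0 0;1 -1.6 0 0 0;1 -1.6 0 0 0;1 -1.6 0 0 0")

```text
t: 4.08
tool_pos: [0.6624, -0.1072, 0.1071]
tool_rot: [1.102, 1.273, -1.102]
contact_force: [0.7, -0.1, -6.5]
opening: 0.0126
```

Run:
```python
from h import *
plan([.4748,.0175,.108],np.radians(-.86))
```

```text
t 4.08 pos [ 0.6624 -0.1072  0.1071] q [-0.2713  0.2571  1.5995 -0.0001  1.284  -0.4154] F [ 0.7414 -0.1259 -6.4893] open 0.012638190022148488
shift units [-0.028 -4.193 -3.76 ] turn units 1.824
```

Emit:
drive_tool(commands="1 0 -0.3 -0.27 0.1;1 0 -0.8 -0.72 0.3;1 0 -1.4 -1.26 0.6;1 0 -2.0 -1.8 0.9;1 0 -2.6 -2.34 1.2;1 0 -3.2 -2.88 1.5;1 0 -3.7 -3.33 1.7;1 0 -4.0 -3.6 1.82")

```text
t: 4.75
tool_pos: [0.479, 0.014, 0.1039]
tool_rot: [1.218, 1.207, -1.223]
contact_force: [0.8, 0.1, -7.1]
opening: 0.0127
```

Emit:
drive_tool(commands="1 0 -0.12 -0.1 0;1 0 -0.19 -0.16 0;1 0 -0.19 -0.16 0;1 0 -0.19 -0.16 0")

```text
t: 5.08
tool_pos: [0.4762, 0.0185, 0.1065]
tool_rot: [1.22, 1.202, -1.22]
contact_force: [0.8, -0.0, -7.3]
opening: 0.0127
```

Run:
```python
from h import *
plan([.4748,.0175,.058],np.radians(-.86))
snap('wrist','w3')
```

```text
t 5.08 pos [0.4762 0.0185 0.1065] q [-0.1173 -0.1996  2.0674 -0.0003  1.2734 -0.1026] F [ 0.7822 -0.0399 -7.2913] open 0.012734340292580536
shift units [ 1.211 -0.035  0.025] turn units 0.004
```

View pics/w3.png

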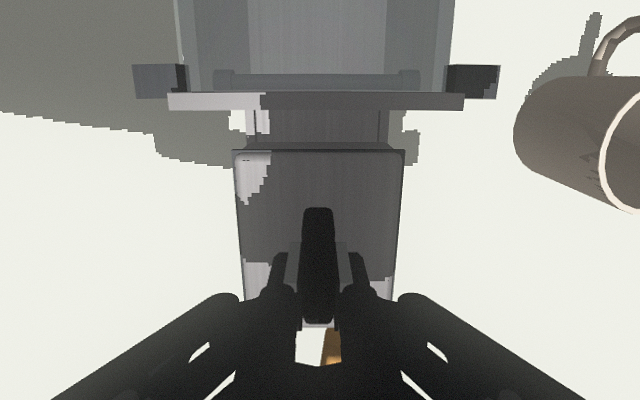

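The pan's far lid edge runs from (233,151) to (405,151), with the sill and rails visible behind it at about 246–388. I'll check its position.

Run:
```python
from h import *
s=load('w3');z=.1065-.0432+.036
a=ptz(s,233,151,z);b=ptz(s,405,151,z);print(a,b,(a+b)/2,np.linalg.norm(a-b), pt(s,319,170))
cv2.imwrite('pics/c5.png',cv2.resize(s['im'][80:170,215:425],None,fx=3.8,fy=3.8,interpolation=cv2.INTER_CUBIC))
```

```text
[0.437  0.0711 0.0993] [0.5161 0.07   0.0993] [0.4766 0.0705 0.0993] 0.07906395560670329 [0.4765 0.0616 0.0997]
```

View pics/c5.png

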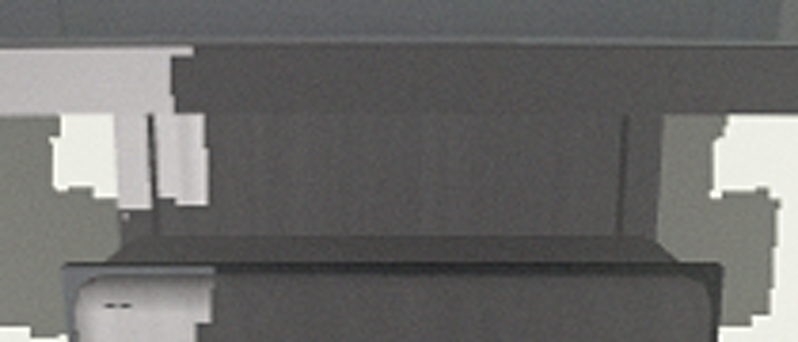

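Run:
```python
from h import *
s=load('w3')
g=lambda x,y:(215+(x+.5)/3.8-.5,80+(y+.5)/3.8-.5)
for l,r,v in((117,661,130),(119,659,220)):
    a=ptz(s,*g(l,v),.014);b=ptz(s,*g(r,v),.014);print(a,b,(a+b)/2)
for l,r,v in((151,626,130),(158,620,225)):
    a=ptz(s,*g(l,v),.014);b=ptz(s,*g(r,v),.014);print('inner',a,b,(a+b)/2)
```

```text
[0.4257 0.0803 0.014 ] [0.5254 0.0788 0.014 ] [0.4755 0.0795 0.014 ]
[0.4248 0.0637 0.014 ] [0.5258 0.0623 0.014 ] [0.4753 0.063  0.014 ]
inner [0.432  0.0801 0.014 ] [0.5189 0.0789 0.014 ] [0.4754 0.0795 0.014 ]
inner [0.432  0.0627 0.014 ] [0.5185 0.0614 0.014 ] [0.4753 0.062  0.014 ]
```

Emit:
drive_tool(commands="1 0.2 -0.03 0 0;1 0.5 -0.03 0 0;1 0.8 -0.03 0 0;1 1.05 -0.03 0 0;1 1.2 -0.03 0 0;1 1.27 -0.03 0 0;1 1.27 -0.03 0 0")

```text
t: 5.72
tool_pos: [0.4736, 0.019, 0.0543]
tool_rot: [1.219, 1.204, -1.222]
contact_force: [-0.2, -0.6, -6.4]
opening: 0.0124
```

Run:
```python
from h import *
plan([.4748,.0175,.0492],np.radians(-.86))
```

```text
t 5.72 pos [0.4736 0.019  0.0543] q [-0.1171 -0.1288  2.1023 -0.      1.1706 -0.1025] F [-0.1836 -0.5928 -6.392 ] open 0.012386860510937995
shift units [0.127 0.031 0.036] turn units 0.004
```

Emit:
drive_tool(commands="1 0.06 0.01 0 0;1 0.12 0.01 0 0;1 0.15 0.01 0 0;1 0.15 0.01 0 0;1 0.15 0.01 0 0")

```text
t: 6.13
tool_pos: [0.475, 0.0189, 0.0499]
tool_rot: [1.22, 1.202, -1.22]
contact_force: [-0.2, -0.2, -6.5]
opening: 0.0123
```

Run:
```python
from h import *
plan([.4748,.0175,.0492],np.radians(-.86))
```

```text
t 6.13 pos [0.475  0.0189 0.0499] q [-0.1169 -0.1201  2.1029 -0.      1.1584 -0.1024] F [-0.1839 -0.1771 -6.4524] open 0.012329060959428794
shift units [ 0.018 -0.005  0.035] turn units 0.006
```

Emit:
drive_tool(commands="1 0.02 0 0 0;1 0.04 0 0 0;1 0.06 0 0 0;1 0.06 0 0 0")

```text
t: 6.47
tool_pos: [0.4753, 0.0189, 0.0492]
tool_rot: [1.22, 1.203, -1.22]
contact_force: [-5.6, 1.8, 6.4]
opening: 0.0129
```

Emit:
drive_tool(commands="0 0 0 0 0;-0.3 0 0 0 0;-0.6 0 0 0 0;-1 0 0 0 0;-1 0 0 0 0;-1 -0.5 0 0 0;-1 -1.2 0 0 0;-1 -2 0 0 0")

```text
t: 7.13
tool_pos: [0.4733, 0.019, 0.1264]
tool_rot: [1.218, 1.206, -1.223]
contact_force: [1.6, 0.7, -0.2]
opening: 0.0856
```

Run:
```python
from h import *
plan([.4748,.0175,.0492],np.radians(-.86))
snap('wrist','w4')
```

```text
t 7.13 pos [0.4733 0.019  0.1264] q [-0.1171 -0.2284  2.056  -0.      1.3182 -0.1024] F [ 1.6215  0.6934 -0.2403] open 0.08563311543515827
shift units [1.929 0.046 0.039] turn units 0.004
```

View pics/w4.png

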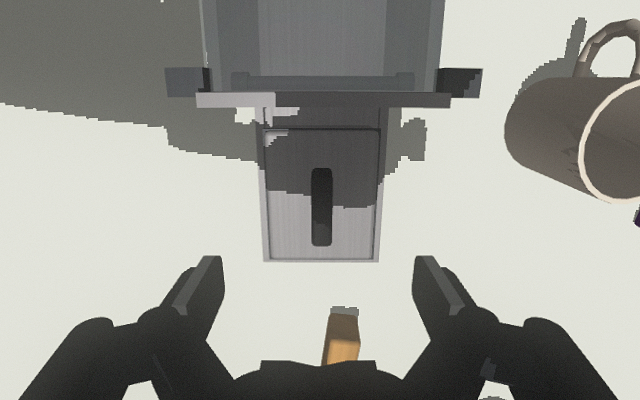

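Run:
```python
from h import *
s=load('w4')
c=np.array([ptz(s,*p,.042) for p in [(264.5,129.5),(381,129.5),(374.5,258),(269,258)]])
print(c,c.mean(0),[np.linalg.norm(c[i]-c[i-1]) for i in range(4)])
for p in((290,200),(355,215),(290,250),(355,250),(322,210),(290,240)):print(pt(s,*p))
cv2.imwrite('pics/c6.png',cv2.resize(s['im'][90:275,245:400],None,fx=3.2,fy=3.2,interpolation=cv2.INTER_CUBIC))
```

```text
[[ 0.4364  0.0708  0.042 ]
 [ 0.5157  0.0698  0.042 ]
 [ 0.5152 -0.029   0.042 ]
 [ 0.4334 -0.028   0.042 ]] [0.4752 0.0209 0.042 ] [np.float64(0.09889673218501982), np.float64(0.07934029695049957), np.float64(0.09874987354769262), np.float64(0.08181682882605965)]
[0.4518 0.0199 0.0427]
[0.4992 0.0075 0.0426]
[ 0.4501 -0.0207  0.0429]
[ 0.4999 -0.0216  0.0424]
[0.4749 0.0219 0.0685]
[ 0.4504 -0.0125  0.0424]
```

View pics/c6.png

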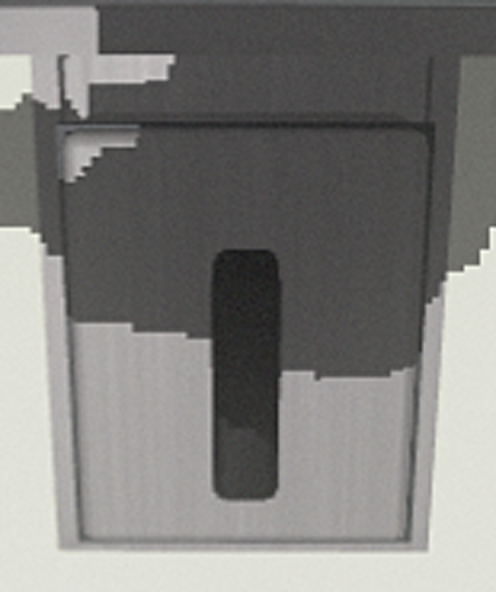

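The pan is level between the rails: lid at 42 mm, centre (0.475, 0.021). Next I'll look at the bar.

Run:
```python
from h import *
plan([.467,-.32,.25],np.radians(-7.3))
```

```text
t 7.18 pos [0.4785 0.0186 0.1351] q [-0.1168 -0.2349  2.0461  0.      1.3207 -0.1024] F [4.092  0.8169 4.258 ] open 0.08536675866842937
shift units [-2.867 -0.137  8.47 ] turn units 1.295
```

Emit:
drive_tool(commands="-1 -0.8 0 0.2 0;-1 -1.6 0 0.8 0.2;-1 -2.2 -0.1 1.7 0.5;-1 -2.7 -0.1 2.7 0.8;-1 -2.87 -0.1 3.7 1.1;-1 -2.87 -0.14 4.7 1.29;-1 -2.87 -0.14 5.7 1.29;-1 -2.87 -0.14 6.7 1.29")

```text
t: 7.85
tool_pos: [0.4652, -0.2514, 0.2427]
tool_rot: [1.303, 1.144, -1.302]
contact_force: [1.7, 0.6, -0.6]
opening: 0.0852
```

Emit:
drive_tool(commands="-1 0 0 0.9 0;-1 0 0 1.5 0;-1 0 0 1.77 0;-1 0 0 1.77 0;-1 0 0 1.77 0")

```text
t: 8.27
tool_pos: [0.4564, -0.3189, 0.2418]
tool_rot: [1.303, 1.147, -1.302]
contact_force: [-0.3, -0.8, -0.2]
opening: 0.0855
```

Run:
```python
from h import *
plan([.467,-.32,.25],np.radians(-7.3))
snap('wrist','w5')
```

```text
t 8.27 pos [ 0.4564 -0.3189  0.2418] q [-0.7438 -0.1158  1.7601  0.0006  1.498  -0.6162] F [-0.272  -0.7719 -0.2301] open 0.08551304543921745
shift units [-0.205  0.266 -0.006] turn units -0.003
```

View pics/w5.png

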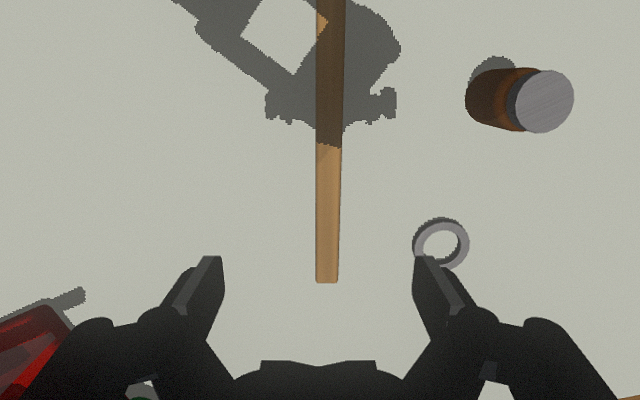

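The bar runs straight up the picture. Its rear end is at (316–338, 282), and its edges are at about 317–343 near row 100. The ring is at (441,243) and the jar at (540,100).

Run:
```python
from h import *
s=load('w5')
cv2.imwrite('pics/c7.png',cv2.resize(s['im'][130:295,295:360],None,fx=3.6,fy=3.6,interpolation=cv2.INTER_CUBIC))
cv2.imwrite('pics/c8.png',cv2.resize(s['im'][0:120,295:365],None,fx=5,fy=5,interpolation=cv2.INTER_CUBIC))
```

```text
(no output)
```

View pics/c7.png

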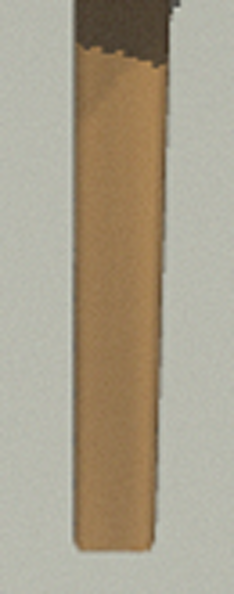

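View pics/c8.png

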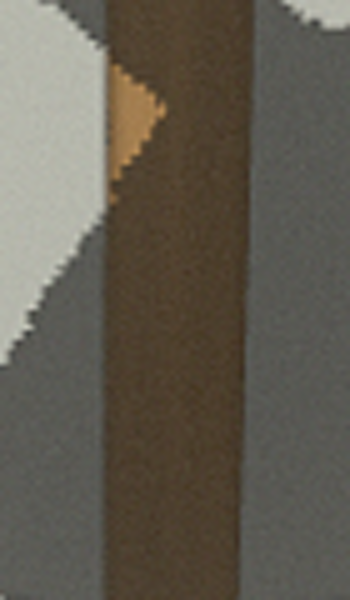

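Run:
```python
from h import *
s=load('w5')
g=lambda x,y:(295+(x+.5)/3.6-.5,130+(y+.5)/3.6-.5)
k=lambda x,y:(295+(x+.5)/5-.5,(y+.5)/5-.5)
m=[]
for a,b in [(g(73,547),g(153,547)),(g(73,300),g(161,300)),(g(74,100),g(166,100)),(k(106,590),k(240,590)),(k(106,100),k(250,100))]:
    A=ptz(s,*a,.04);B=ptz(s,*b,.04);m.append((A+B)/2);print(A,B,np.linalg.norm(A-B),m[-1])
d=m[-1]-m[0];print('dir',np.degrees(np.arctan2(d[0],d[1])),pt(s,*g(115,300)))
d/=np.linalg.norm(d);rear=m[0];grip=rear+d*.14;print(grip,'front',rear+d*.36)
plan([grip[0],grip[1],.05],-np.arctan2(d[0],d[1]))
```

```text
[ 0.4331 -0.4638  0.04  ] [ 0.4597 -0.4672  0.04  ] 0.026828491185504472 [ 0.4464 -0.4655  0.04  ]
[ 0.4447 -0.3753  0.04  ] [ 0.4718 -0.3787  0.04  ] 0.027320593464261654 [ 0.4582 -0.377   0.04  ]
[ 0.4532 -0.3126  0.04  ] [ 0.48  -0.316  0.04 ] 0.027033817335496937 [ 0.4666 -0.3143  0.04  ]
[ 0.4591 -0.2715  0.04  ] [ 0.4863 -0.275   0.04  ] 0.027352488352114387 [ 0.4727 -0.2733  0.04  ]
[ 0.4709 -0.1806  0.04  ] [ 0.4979 -0.184   0.04  ] 0.027217801850260265 [ 0.4844 -0.1823  0.04  ]
dir 7.649962820052267 [ 0.4576 -0.3765  0.041 ]
[ 0.465  -0.3267  0.04  ] front [ 0.4943 -0.1087  0.04  ]
t 8.32 pos [ 0.4566 -0.3182  0.2419] q [-0.7427 -0.1165  1.7606  0.0006  1.498  -0.6163] F [-0.3262 -0.0364  0.0883] open 0.08515614695301942
shift units [4.797 0.236 0.188] turn units 0.081
```

Emit:
drive_tool(commands="-1 1 0.24 0.19 0.08;-1 2 0.24 0.19 0.08;-1 3 0.24 0.19 0.08;-1 4 0.24 0.19 0.08;-1 4.8 0.24 0.19 0.08;-1 5.3 0.24 0.19 0.08;-1 5.6 0.24 0.19 0.08;-1 5.6 0.24 0.19 0.08", newtons=80)

```text
t: 8.98
tool_pos: [0.4637, -0.325, 0.0151]
tool_rot: [1.307, 1.15, -1.307]
contact_force: [-0.8, -0.3, -0.2]
opening: 0.085
```

Run:
```python
from h import *
plan([.465,-.3267,.014],np.radians(-7.65))
```

```text
t 8.98 pos [ 0.4637 -0.325   0.0151] q [-0.7429  0.1528  1.8946  0.0002  1.0999 -0.6107] F [-0.8294 -0.3318 -0.2096] open 0.08502587574614165
shift units [0.028 0.038 0.038] turn units 0.014
```

Emit:
drive_tool(commands="1 0 0.03 0 0;1 0 0.03 0 0;1 0 0.03 0 0;1 0 0.03 0 0;1 0 0.03 0 0;1 0 0.03 0 0;1 0 0.03 0 0;1 0 0.03 0 0", newtons=80)

```text
t: 9.65
tool_pos: [0.4671, -0.3291, 0.02]
tool_rot: [1.307, 1.14, -1.306]
contact_force: [-0.1, 0.9, 6.4]
opening: 0.026
```

Run:
```python
from h import *
plan([.4693,-.35,.028],np.radians(-.86))
```

```text
t 9.65 pos [ 0.4671 -0.3291  0.02  ] q [-0.744   0.1513  1.8865 -0.0001  1.101  -0.6099] F [-0.0736  0.9097  6.4166] open 0.026047518425988635
shift units [-0.199  0.124  0.51 ] turn units -1.365
```

Emit:
drive_tool(commands="1 -0.15 0 0 0;1 -0.35 0 0 0;1 -0.5 0 0 0;1 -0.5 0.04 0 -0.4;1 -0.5 0.08 0 -0.9;1 -0.5 0.1 0 -1.36;1 -0.5 0.1 0 -1.36;1 -0.5 0.1 0 -1.36")

```text
t: 10.32
tool_pos: [0.4699, -0.3285, 0.0381]
tool_rot: [1.221, 1.202, -1.221]
contact_force: [-0.7, -0.1, -3.4]
opening: 0.0262
```

Run:
```python
from h import *
plan([.4697,-.33,.034],np.radians(-.86))
snap('wrist','w6');snap('side','s6');snap('top','t6')
a=load('t6')['im'][220:290,180:460]; cv2.imwrite('pics/c9.png',cv2.resize(a,None,fx=2.8,fy=2.8,interpolation=cv2.INTER_CUBIC))
a=load('s6')['im'][130:350,200:420]; cv2.imwrite('pics/c10.png',cv2.resize(a,None,fx=2.7,fy=2.7,interpolation=cv2.INTER_CUBIC))
```

```text
t 10.32 pos [ 0.4699 -0.3285  0.0381] q [-0.7399  0.1304  1.8742 -0.      1.1373 -0.7235] F [-0.652  -0.105  -3.3907] open 0.02623041135605211
shift units [ 0.103 -0.005  0.037] turn units -0.016
```

View pics/w6.png

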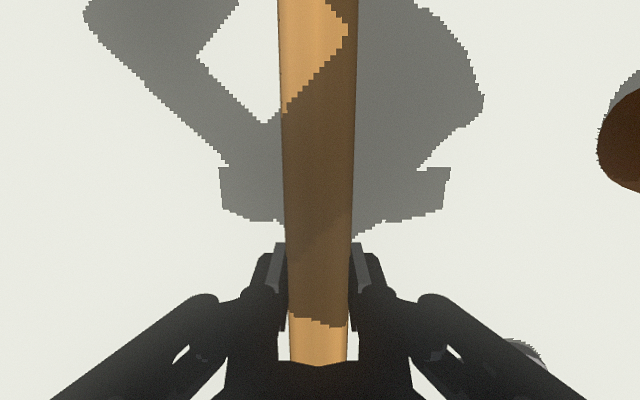

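View pics/c9.png

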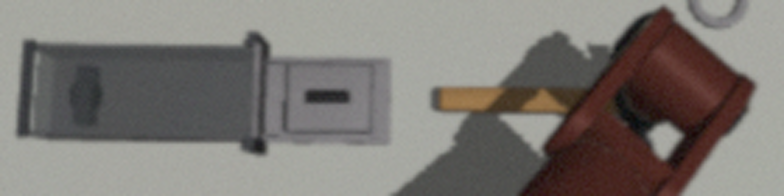

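View pics/c10.png

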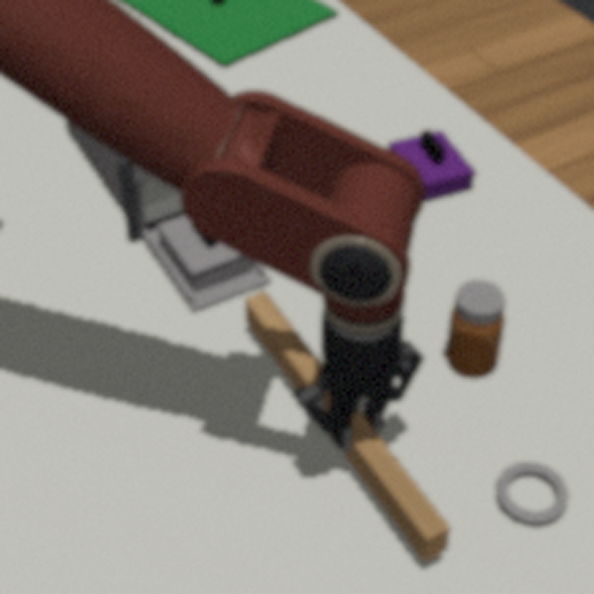

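The bar is lifted and points at the pan. I'll check its pitch and line by depth.

Run:
```python
from h import *
s=load('w6')
for v in(5,60,120,180,230,300,345):print(v,pt(s,317,v))
for a,b,v in((278,358,5),(281.5,356,120),(286,352,230)):
    z=.056;print((ptz(s,a,v,z)+ptz(s,b,v,z))/2,np.linalg.norm(ptz(s,a,v,z)-ptz(s,b,v,z)))
s=load('t6');g=lambda x,y:(180+(x+.5)/2.8-.5,220+(y+.5)/2.8-.5)
print('front',ptz(s,*g(434,88),.055),ptz(s,*g(434,110),.055), 'pan',ptz(s,*g(328,97),.068), pt(s,*g(460,98)))
```

```text
5 [ 0.4705 -0.2217  0.0588]
60 [ 0.4702 -0.239   0.0583]
120 [ 0.4698 -0.2596  0.0583]
180 [ 0.4695 -0.2822  0.0589]
230 [ 0.4691 -0.3034  0.0586]
300 [ 0.4685 -0.3373  0.0584]
345 [ 0.4681 -0.3621  0.0589]
[ 0.4708 -0.2211  0.056 ] 0.027179329357936776
[ 0.4705 -0.2599  0.056 ] 0.02767595184961717
[ 0.4699 -0.3046  0.056 ] 0.02729006314898461
front [ 0.4854 -0.1034  0.055 ] [ 0.4599 -0.1031  0.055 ] pan [0.4744 0.0191 0.068 ] [ 0.4735 -0.1334  0.0568]
```

Emit:
drive_tool(commands="1 0.1 0 -0.2 -0.02;1 0.1 0 -0.5 -0.02;1 0.1 0 -0.9 -0.02;1 0.1 0 -1.3 -0.02;1 0.1 0 -1.55 -0.02;1 0.1 0 -1.7 -0.02;1 0.1 0 -1.8 -0.02;1 0.1 0 -1.8 -0.02")

```text
t: 11.13
tool_pos: [0.4713, -0.2557, 0.0342]
tool_rot: [1.218, 1.203, -1.218]
contact_force: [-0.0, 0.5, -3.4]
opening: 0.0263
```

Run:
```python
from h import *
plan([.4712,-.25,.034],np.radians(-.86))
snap('wrist','w7')
```

```text
t 11.13 pos [ 0.4713 -0.2557  0.0342] q [-0.6359  0.0529  1.9653 -0.      1.1233 -0.6235] F [-0.0434  0.4555 -3.3716] open 0.026305451285621135
shift units [ 0.005 -0.005 -0.143] turn units 0.029
```

View pics/w7.png

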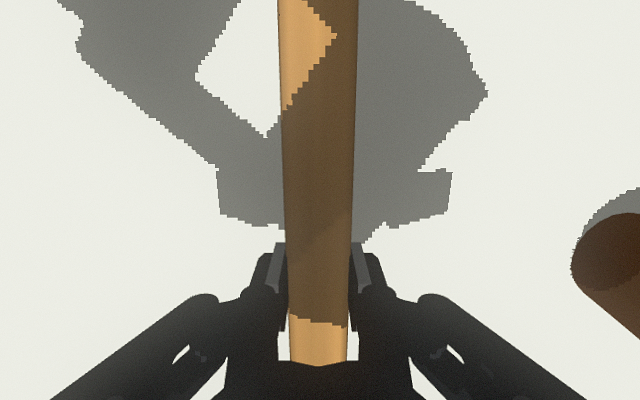

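Emit:
drive_tool(commands="1 0 0 -0.1 0.01;1 0 0 -0.2 0.01;1 0 0 -0.35 0.02;1 0 0 -0.55 0.03;1 0 0 -0.75 0.03;1 0 0 -0.95 0.03;1 0 0 -1.15 0.03;1 0 0 -1.35 0.03")

```text
t: 11.85
tool_pos: [0.4722, -0.2027, 0.0344]
tool_rot: [1.22, 1.2, -1.221]
contact_force: [0.4, -6.3, -3.1]
opening: 0.0266
```

Emit:
drive_tool(commands="1 0 0 -0.2 0;1 0 0 -0.4 0;1 0 0 -0.6 0;1 0 0 -0.8 0;1 0 0 -1.0 0;1 0 0 -1.2 0;1 0 0 -1.4 0;1 0 0 -1.6 0")

```text
t: 12.52
tool_pos: [0.4733, -0.1394, 0.0347]
tool_rot: [1.219, 1.198, -1.222]
contact_force: [-0.1, -7.7, -2.9]
opening: 0.0263
```

Run:
```python
from h import *
plan([.474,-.07,.034],np.radians(-.86))
snap('top','t8');snap('side','s8')
a=load('t8')['im'][220:290,180:460]; cv2.imwrite('pics/c11.png',cv2.resize(a,None,fx=2.8,fy=2.8,interpolation=cv2.INTER_CUBIC))
a=load('s8')['im'][130:330,200:400]; cv2.imwrite('pics/c12.png',cv2.resize(a,None,fx=2.9,fy=2.9,interpolation=cv2.INTER_CUBIC))
```

```text
t 12.52 pos [ 0.4733 -0.1394  0.0347] q [-0.4358 -0.0505  2.0677 -0.003   1.122  -0.4187] F [-0.1039 -7.6682 -2.8893] open 0.026267257457622643
shift units [ 0.012 -0.011 -1.735] turn units -0.01
```

View pics/c11.png

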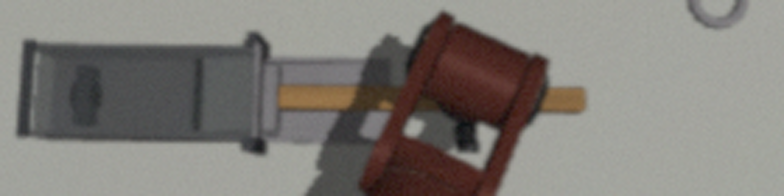

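View pics/c12.png

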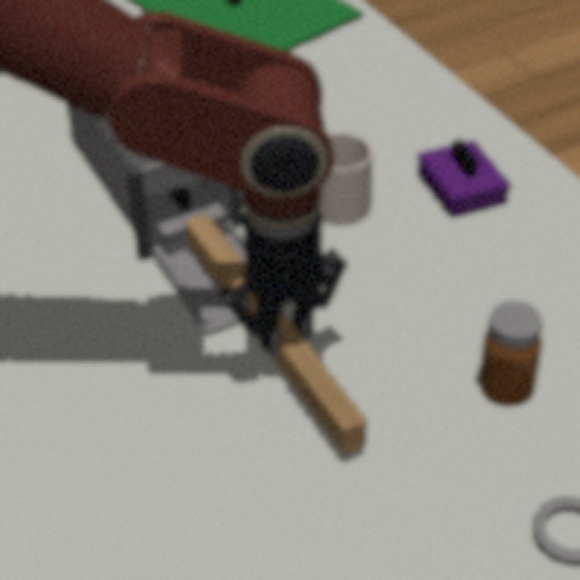

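Emit:
drive_tool(commands="1 0 0 -0.2 0;1 0 0 -0.4 0;1 0 0 -0.6 0;1 0 0 -0.8 0;1 0 0 -1.0 0;1 0 0 -1.2 0;1 0 0 -1.4 0;1 0 0 -1.55 0")

```text
t: 13.28
tool_pos: [0.4739, -0.0769, 0.0342]
tool_rot: [1.22, 1.201, -1.222]
contact_force: [-0.6, -6.3, -3.3]
opening: 0.0265
```

Emit:
drive_tool(commands="1 0 0 -0.08 0;1 0 0 -0.16 0;1 0 0 -0.22 0;1 0 0 -0.28 0;1 0 0 -0.34 0")

```text
t: 13.7
tool_pos: [0.4737, -0.0636, 0.0338]
tool_rot: [1.219, 1.201, -1.222]
contact_force: [-0.4, -6.3, -4.1]
opening: 0.0262
```

Run:
```python
from h import *
plan([.474,-.045,.034],np.radians(-.86))
```

```text
t 13.7 pos [ 0.4737 -0.0636  0.0338] q [-0.2881 -0.0857  2.1026 -0.0023  1.125  -0.2713] F [-0.3601 -6.2798 -4.057 ] open 0.026180406209056963
shift units [-0.005 -0.001 -0.466] turn units -0.01
```

Run:
```python
from h import *
snap('top','t9')
a=load('t9')['im'][228:278,182:282]; a=cv2.convertScaleAbs(a,alpha=1.8); cv2.imwrite('pics/c13.png',cv2.resize(a,None,fx=8,fy=8,interpolation=cv2.INTER_CUBIC))
```

```text
(no output)
```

View pics/c13.png

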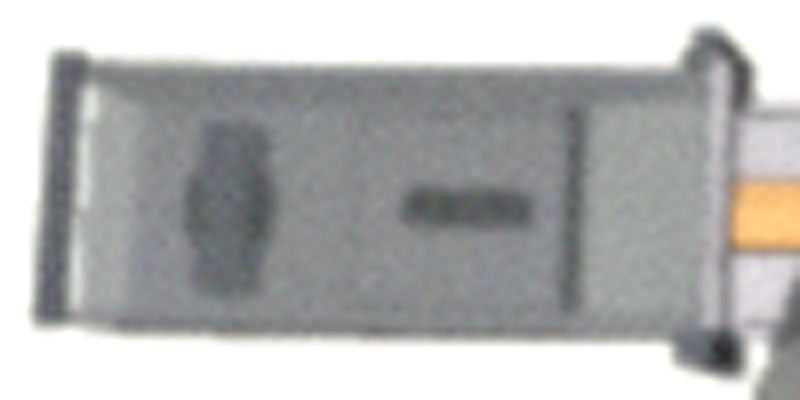

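Run:
```python
from h import *
s=load('t9');g=lambda x,y:(182+(x+.5)/8-.5,228+(y+.5)/8-.5)
r=ptz(s,*g(466,207),.068);b=ptz(s,*g(275,207),.035);f=ptz(s,*g(266,260),.046);bk=ptz(s,*g(195,260),.046)
print('rib',r,'front',r[1]+.05,'bumper',b,'face',f,bk,'gap',b[1]-r[1]-.05)
print(pt(s,*g(400,150)),pt(s,*g(360,207)))
plan([.474,-.045,.034],np.radians(-.86))
```

```text
rib [0.4779 0.2037 0.068 ] front 0.25367646640148356 bumper [0.481  0.2899 0.035 ] face [0.4584 0.2897 0.046 ] [0.4584 0.319  0.046 ] gap 0.036184669318946025
[0.496  0.2205 0.1163] [0.4739 0.2356 0.1153]
t 13.75 pos [ 0.4737 -0.0632  0.0337] q [-0.2877 -0.0857  2.1029 -0.0016  1.1252 -0.2711] F [ 0.2341 -5.0654 -4.2522] open 0.026583674986773206
shift units [-0.007  0.001 -0.455] turn units -0.01
```

Emit:
drive_tool(commands="1 0 0 -0.05 0;1 0 0 -0.1 0;1 0 0 -0.15 0;1 0 0 -0.2 0;1 0 0 -0.25 0;1 0 0 -0.3 0;1 0 0 -0.35 0;1 0 0 -0.4 0")

```text
t: 14.42
tool_pos: [0.4738, -0.0475, 0.0337]
tool_rot: [1.219, 1.202, -1.223]
contact_force: [-0.6, -5.1, -3.7]
opening: 0.0264
```

Emit:
drive_tool(commands="1 0 0 -0.03 0;1 0 0 -0.06 0;1 0 0 -0.09 0")

```text
t: 14.67
tool_pos: [0.4738, -0.0439, 0.0336]
tool_rot: [1.219, 1.202, -1.223]
contact_force: [0.6, -5.3, -4.6]
opening: 0.0262
```

Emit:
drive_tool(commands="1 0 0 -0.025 0;1 0 0 -0.05 0;1 0 0 -0.07 0")

```text
t: 14.92
tool_pos: [0.4738, -0.0411, 0.0336]
tool_rot: [1.219, 1.202, -1.223]
contact_force: [0.3, -4.8, -3.3]
opening: 0.0263
```

Emit:
drive_tool(commands="1 0 0 -0.02 0;1 0 0 -0.04 0;1 0 0 -0.06 0")

```text
t: 15.17
tool_pos: [0.4739, -0.0387, 0.0336]
tool_rot: [1.219, 1.202, -1.223]
contact_force: [-0.6, -5.5, -4.0]
opening: 0.026
```

Emit:
drive_tool(commands="1 0 0 -0.02 0;1 0 0 -0.04 0;1 0 0 -0.06 0")

```text
t: 15.42
tool_pos: [0.4739, -0.0363, 0.0336]
tool_rot: [1.219, 1.202, -1.223]
contact_force: [-0.1, -5.7, -3.8]
opening: 0.0258
```

Emit:
drive_tool(commands="1 0 0 -0.02 0;1 0 0 -0.04 0")

```text
t: 15.58
tool_pos: [0.4739, -0.0347, 0.0336]
tool_rot: [1.219, 1.202, -1.223]
contact_force: [0.3, -5.3, -4.1]
opening: 0.0263
```

Emit:
drive_tool(commands="1 0 0 -0.02 0;1 0 0 -0.04 0")

```text
t: 15.75
tool_pos: [0.4739, -0.0331, 0.0336]
tool_rot: [1.219, 1.202, -1.223]
contact_force: [-0.4, -5.4, -3.9]
opening: 0.0266
```

Emit:
drive_tool(commands="1 0 0 -0.02 0;1 0 0 -0.04 0")

```text
t: 15.92
tool_pos: [0.474, -0.0315, 0.0336]
tool_rot: [1.219, 1.202, -1.223]
contact_force: [0.3, -6.2, -4.2]
opening: 0.0264
```

Emit:
drive_tool(commands="1 0 0 -0.02 0;1 0 0 -0.04 0")

```text
t: 16.08
tool_pos: [0.474, -0.0299, 0.0336]
tool_rot: [1.219, 1.202, -1.223]
contact_force: [0.0, -4.9, -3.4]
opening: 0.0264
```

Emit:
drive_tool(commands="1 0 0 -0.02 0;1 0 0 -0.04 0")

```text
t: 16.25
tool_pos: [0.474, -0.0283, 0.0336]
tool_rot: [1.219, 1.202, -1.223]
contact_force: [-0.1, -5.8, -4.4]
opening: 0.0264
```

Emit:
drive_tool(commands="1 0 0 -0.02 0;1 0 0 -0.04 0")

```text
t: 16.42
tool_pos: [0.474, -0.0267, 0.0336]
tool_rot: [1.219, 1.202, -1.223]
contact_force: [-0.3, -6.0, -3.7]
opening: 0.0265
```

Emit:
drive_tool(commands="1 0 0 -0.02 0;1 0 0 -0.04 0")

```text
t: 16.58
tool_pos: [0.474, -0.0251, 0.0335]
tool_rot: [1.219, 1.202, -1.223]
contact_force: [0.4, -5.9, -3.1]
opening: 0.0266
```

Emit:
drive_tool(commands="1 0 0 -0.02 0;1 0 0 -0.04 0")

```text
t: 16.75
tool_pos: [0.4741, -0.0239, 0.0336]
tool_rot: [1.218, 1.201, -1.223]
contact_force: [-1.3, -9.2, -3.7]
opening: 0.0262
```

The force has risen, so the pan has met the bumper. I'll hold for a reading.

Emit:
drive_tool(commands="1 0 0 0 0;1 0 0 0 0")

```text
t: 16.92
tool_pos: [0.4741, -0.0239, 0.0337]
tool_rot: [1.218, 1.201, -1.223]
contact_force: [-1.0, -7.5, -4.6]
opening: 0.0263
```

Emit:
drive_tool(commands="1 0 0 -0.01 0;1 0 0 -0.015 0;1 0 0 -0.015 0")

```text
t: 17.17
tool_pos: [0.4742, -0.0239, 0.0338]
tool_rot: [1.217, 1.2, -1.223]
contact_force: [-0.2, -9.2, -3.2]
opening: 0.0265
```

Emit:
drive_tool(commands="1 0 0 -0.01 0;1 0 0 -0.02 0;1 0 0 -0.02 0")

```text
t: 17.42
tool_pos: [0.4744, -0.0239, 0.034]
tool_rot: [1.216, 1.199, -1.224]
contact_force: [-0.8, -11.5, -2.6]
opening: 0.0261
```

Emit:
drive_tool(commands="1 0 0 -0.01 0;1 0 0 -0.02 0;1 0 0 -0.02 0;1 0 0 -0.02 0")

```text
t: 17.75
tool_pos: [0.4745, -0.0239, 0.0341]
tool_rot: [1.214, 1.198, -1.224]
contact_force: [-1.8, -14.7, -3.4]
opening: 0.0264
```

Emit:
drive_tool(commands="1 0 0 -0.005 0;1 0 0 -0.005 0;1 0 0 -0.005 0;1 0 0 -0.005 0;1 0 0 -0.005 0;1 0 0 -0.005 0")

```text
t: 18.25
tool_pos: [0.4745, -0.0239, 0.0342]
tool_rot: [1.214, 1.198, -1.224]
contact_force: [-1.4, -16.0, -2.3]
opening: 0.0259
```

Pressed at about 15–16 N at the wrist, less about 5.5 N drag, which leaves about 10 N on the bumper, held for over 0.5 s. Now I'll withdraw.

Emit:
drive_tool(commands="1 0 0 0.05 0;1 0 0 0.15 0;1 0 0 0.35 0;1 0 0 0.65 0;1 0 0 1.0 0;1 0 0 1.4 0;1 0 0 1.8 0;1 0 0 2.2 0")

```text
t: 18.92
tool_pos: [0.4733, -0.11, 0.034]
tool_rot: [1.221, 1.202, -1.221]
contact_force: [0.2, -0.6, -3.8]
opening: 0.0261
```

Emit:
drive_tool(commands="1 0 0 0.4 0;1 0 0 0.8 0;1 0 0 1.2 0;1 0 0 1.6 0;1 0 0 2.0 0;1 0 0 2.4 0;1 0 0 2.8 0;1 0 0 3.2 0")

```text
t: 19.58
tool_pos: [0.4713, -0.2381, 0.0343]
tool_rot: [1.222, 1.201, -1.221]
contact_force: [0.1, 0.3, -3.0]
opening: 0.0261
```

Emit:
drive_tool(commands="1 0 0 0.4 0;1 0 0 0.9 0;1 0 0 1.4 0;1 0 0 1.9 0;1 0 0 2.3 0;1 0 0 2.5 0;1 0 0 2.6 0;1 0 0 2.6 0")

```text
t: 20.25
tool_pos: [0.4696, -0.3412, 0.0341]
tool_rot: [1.222, 1.201, -1.222]
contact_force: [0.4, 0.6, -3.5]
opening: 0.0263
```

Run:
```python
from h import *
plan([.4697,-.345,.020],np.radians(-.86))
snap('wrist','w10');snap('top','t10');snap('side','s10')
s=load('w10')
for v in(5,60,120,180,230,345):print(v,pt(s,317,v))
a=load('t10')['im'][220:290,180:460]; cv2.imwrite('pics/c14.png',cv2.resize(a,None,fx=2.8,fy=2.8,interpolation=cv2.INTER_CUBIC))
a=load('s10')['im'][130:330,200:400]; cv2.imwrite('pics/c15.png',cv2.resize(a,None,fx=2.9,fy=2.9,interpolation=cv2.INTER_CUBIC))
```

```text
t 20.25 pos [ 0.4696 -0.3412  0.0341] q [-0.7568  0.1516  1.8583  0.0004  1.1319 -0.7396] F [ 0.3922  0.5918 -3.5176] open 0.026287987010728948
shift units [0.352 0.004 0.094] turn units -0.026
5 [ 0.4702 -0.2344  0.0546]
60 [ 0.4699 -0.2517  0.0543]
120 [ 0.4696 -0.2723  0.0549]
180 [ 0.4692 -0.295   0.0547]
230 [ 0.4688 -0.316   0.0547]
345 [ 0.4677 -0.375   0.0547]
```

View pics/c14.png

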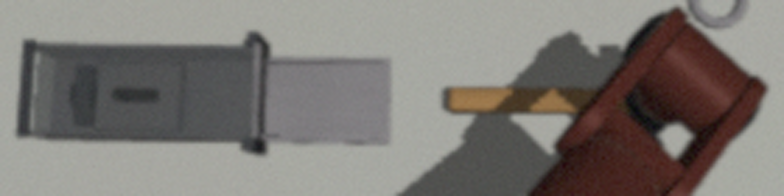

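View pics/c15.png

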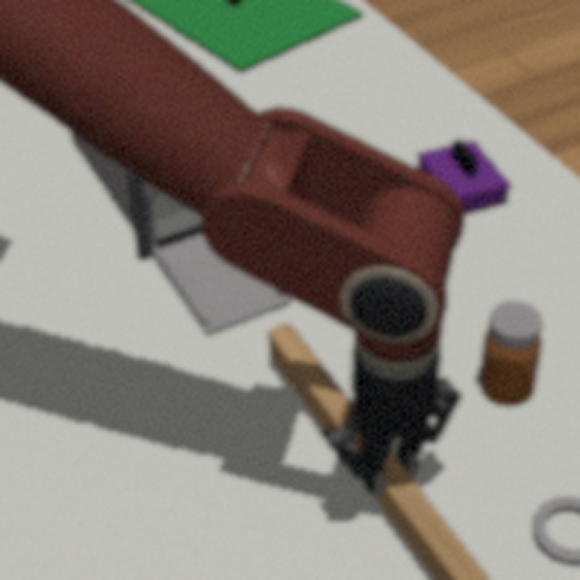

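The pan is against the stop and the bar is clear of the sill (front at y≈-0.12) and level, 14.6 mm above the counter. I'll lower it and release.

Emit:
drive_tool(commands="1 0.12 0 0 0;1 0.24 0 0 0;1 0.32 0 0 0;1 0.355 0 0 0;1 0.355 0 0 0")

```text
t: 20.82
tool_pos: [0.4697, -0.3401, 0.02]
tool_rot: [1.221, 1.203, -1.221]
contact_force: [-1.0, 2.9, 2.0]
opening: 0.0264
```

Emit:
drive_tool(commands="0.2 0 0 0 0;-0.1 0 0 0 0;-0.5 0 0 0 0;-1 0 0 0 0;-1 0 0 0 0;-1 0 0 0 0;-1 -0.4 0 0 0;-1 -0.8 0 0 0")

```text
t: 21.48
tool_pos: [0.4688, -0.3399, 0.0509]
tool_rot: [1.222, 1.205, -1.222]
contact_force: [-0.2, -0.2, 0.9]
opening: 0.0853
```

Emit:
drive_tool(commands="-1 -0.6 0 0 0;-1 -1.4 0 0 0;-1 -2.2 0 0 0;-1 -3 0 0 0;-1 -4 0 0.3 0;-1 -4.6 0 0.8 0;-1 -5 0 1 0;-1 -5 0 1 0")

```text
t: 22.15
tool_pos: [0.4704, -0.3837, 0.2577]
tool_rot: [1.22, 1.191, -1.221]
contact_force: [0.6, -0.3, 1.0]
opening: 0.0855
```

Run:
```python
from h import *
plan([.45,-.1,.25],np.radians(-.86))
snap('wrist','w11');snap('top','t11');snap('side','s11')
a=load('t11')['im'][140:290,180:460]; cv2.imwrite('pics/c16.png',cv2.resize(a,None,fx=2.8,fy=2.8,interpolation=cv2.INTER_CUBIC))
```

```text
t 22.15 pos [ 0.4704 -0.3837  0.2577] q [-0.8066 -0.01    1.6327 -0.0004  1.5093 -0.7887] F [ 0.5964 -0.3248  1.0481] open 0.08548030308427747
shift units [ 0.138 -0.638 -7.084] turn units -0.033
```

View pics/c16.png

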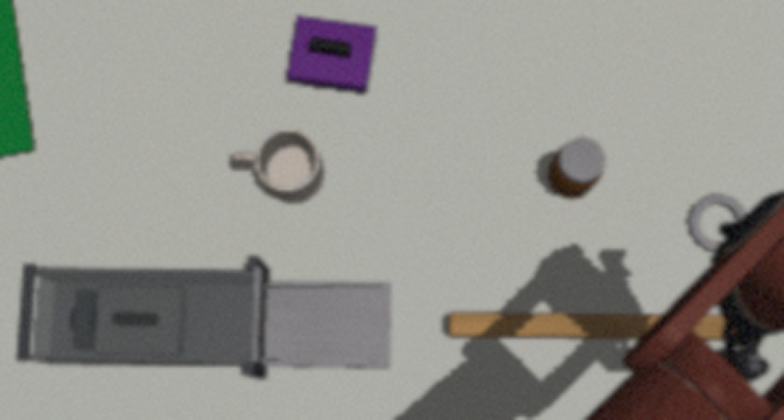

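View pics/s11.png

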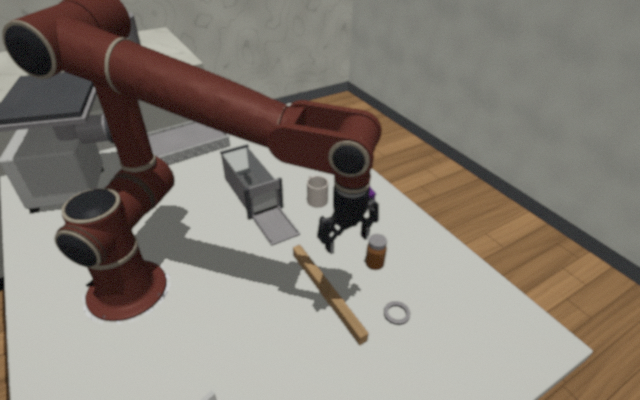

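View pics/w11.png

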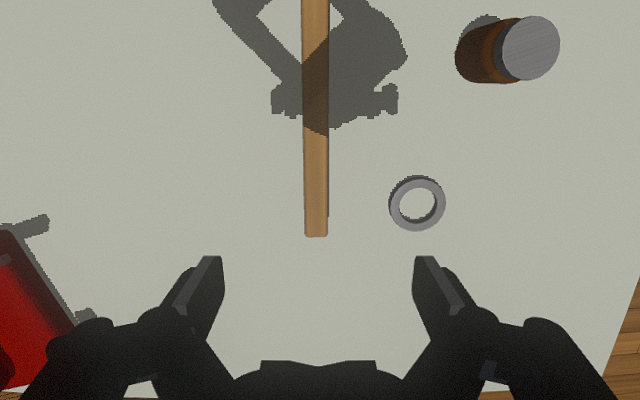

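Run:
```python
from h import *
s=load('t11');g=lambda x,y:(180+(x+.5)/2.8-.5,140+(y+.5)/2.8-.5)
print('rib',ptz(s,*g(135,320),.068)); print('jar',ptz(s,*g(580,159),.1),'mug',ptz(s,*g(288,166),.085))
w=load('w11')
for v in(20,100,200,230):print(pt(w,316,v))
print('ring',ptz(w,417,204,.012))
a=load('s11')['im'][140:225,210:300]; cv2.imwrite('pics/c17.png',cv2.resize(a,None,fx=6.5,fy=6.5,interpolation=cv2.INTER_CUBIC))
```

```text
rib [0.4763 0.2423 0.068 ]
jar [ 0.6568 -0.2724  0.1   ] mug [0.6537 0.0661 0.085 ]
[ 0.4713 -0.2444  0.0407]
[ 0.4699 -0.3213  0.0405]
[ 0.4677 -0.433   0.0402]
[ 0.467  -0.4709  0.0408]
ring [ 0.5945 -0.4513  0.012 ]
```

View pics/c17.png

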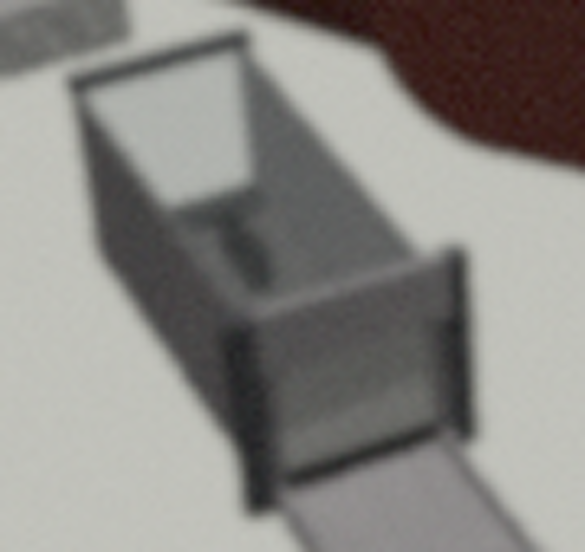

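The flap is shut. The pan's rear is about 95 mm inside, within the 76–107 mm home range. The bar lies flat with its top at 40.5 mm, and jar, mug and ring are in place.

Run:
```python
from station import ctrl
print(ctrl.finish_job())
```

```text
the job is handed in; nothing more can be done
None
```

The pan is home in the chill box, the flap is shut, and the bar is back on the counter. I handed the job in at about 22 s of the 66 s; the hand-in reported no verdict.

I set the pan down by its handle between the rails, level and about 77 mm before the flap. I then pushed it in with the bar until it met the bumper. I pressed with 15–16 N at the wrist for over 0.5 s. Less the drag of about 5.5 N, that is roughly 10 N on the bumper, and under 20 N even with no drag at all.

**Last checks:**
- **Pan:** its rear is about 95 mm inside the flap, within the 76–107 mm home range.
- **Flap:** it looks shut in the side view, judged by eye rather than measured.
- **Bar:** it lies flat with its top at about 40.5 mm, and its front end is roughly 65–70 mm clear of the sill.
- **Jar, mug and ring:** all are within about 4 mm of where they started, which is measuring error.
- **Robot:** the gripper is open and raised clear of everything.

**Readings that disagreed:**
- The drag read 5–7.7 N during the push, slightly above the 1–5 N stated.
- When I set the pan down, the force reading showed about 6 N sideways for a moment. The pan still came out level and centred.

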